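Hold the reference cell in the photometer's light path

TASK

The bench photometer is being checked with its amber glass reference cell, and its shutter only opens while a cell is held down in it. Take the amber cell out of the wooden stand, gripping it by its two frosted faces only and never touching the clear windows, turn it so that its red dot faces the lamp (the black finned head), and lower it upright into the square guide between the two heads. Press it down without ramming it, until the spring lifter is fully home, and finish while still gripping it and holding it down there; leave the blank cell, the loupe and the hex keys alone.

Things in the scene. Friction and masses are not known exactly. Their poses are not given: they have to be found in the camera images.
- amber_cell: amber glass cell, 20 x 20 mm square, glass 66 mm high plus a 16.5 mm square white stopper (71 mm in all), 62 g. Origin: centre of its underside, z up. Faces -x and +x are frosted, whitish: grip these; faces -y and +y are the clear amber windows. The light passes 33 mm up: fingertips 40 mm or more above the foot stay clear of the guide. Stands in either pocket of the stand, at any turn about z
- red_dot (a point): red dot on the +y edge of the amber cell's white stopper, on its top and side: 8.5 mm to +y of the cell's axis, 68.5 mm above its foot. The cell would enter the guide in any quarter turn; only the dot tells which one is right
- amber_cell_frost_a: frosted face of the amber cell on its -x side, 66 mm high (this frame is the same as the cell's)
- amber_cell_frost_b: frosted face of the amber cell on its +x side, 66 mm high (this frame is the same as the cell's)
- amber_cell_windows: the two clear windows of the amber cell on its -y and +y sides (this frame is the same as the cell's); never to be touched by the fingers
- blank_cell: clear colourless blank cell with a black stopper and no dot, same shape and size as the amber one, in the other pocket, 84 mm away; leave it there. Origin: centre of its underside
- cell_stand: fixed wooden stand 56 x 160 x 18 mm, long side along its y axis, with two round pockets 31 mm wide and 12 mm deep (floor 6 mm above the table) at y = -42 and +42 mm. Origin: centre of its underside
- meter: fixed bench photometer 106 (x) x 210 (y) x 85 (z) mm, control strip at -x. Origin: on the table under the middle of the guide. Beam along its y axis, 48 mm above the table: lamp in the black finned head with the red ring at +y, detector in the white head with the blue ring at -y. The lens tubes end 38 mm from the middle on both sides; heads 85 mm high. A red line on the base points to the lamp
- guide_mouth (a point): centre of the mouth of the aluminium guide, 38 mm above the table, on its axis. Guide square, sides along the meter's x and y, 23 x 23 mm inside; straight walls up to 32 mm above the table, then a flared lead-in up to 38 mm, about 29 mm wide at the mouth
- lamp_lens (a point): centre of the lamp's lens, 38 mm from the guide's axis towards +y of the meter, 48 mm above the table
- lifter (a joint): spring lifter in the guide, in m: 0 up, 0.012 fully home at its stop. It carries the steel shutter blade before the lamp, which uncovers the lens at the bottom of the travel. The spring pushes up with about 2 N at the top, 5 N fully home, and lifts the cell again when it is let go
- lifter_top (a point): middle of the lifter's top plate, on which the cell's foot comes to stand: 27 mm above the table when up, 15 mm when fully home
- eyeglass_loupe: black eyeglass loupe, 34 mm across, 28 mm high; leave it alone. Origin: centre of its underside
- hex_keys: red folding hex key set lying on the table, 24 x 92 x 19 mm; leave it alone. Origin: centre of its underside
Mind the look-alikes: they are no part of the job. Leave any blue look-alike of the amber_cell alone.

How it is judged:
On the way, in this order (a step that is already met when the one before it is completed fails the run):
1. the amber cell is gripped by its two frosted faces and lifted clear of the stand (contact force between the fingers and amber_cell_frost_a above 1 N and contact force between the fingers and amber_cell_frost_b above 1 N and height (world z) of amber_cell above 0.025 m and contact force between amber_cell and cell_stand below 0.1 N), for 0.2 s.
2. the amber cell is held over or in the guide's mouth with its red dot towards the lamp, the lifter still up (contact force between the fingers and amber_cell_frost_a above 1 N and contact force between the fingers and amber_cell_frost_b above 1 N and angle between the y axis of amber_cell and the y axis of meter, either way round below 0.16 rad and y of red_dot in the frame of meter above 0.003 m and horizontal distance between amber_cell and guide_mouth below 0.012 m and value of joint lifter below 0.003 m), for 0.05 s.
At the end, for the whole second after the job is handed in: The amber cell is upright (0.1 rad) in the guide (within 4 mm), windows square to the beam (0.16 rad), red dot towards the lamp, lifter pressed 9.5 mm or more of its 12 mm, at rest, still gripped on both frosted faces; blank cell, loupe and hex keys within 20 mm of their start (contact force between the fingers and amber_cell_frost_a above 1 N and contact force between the fingers and amber_cell_frost_b above 1 N and angle between the y axis of amber_cell and the y axis of meter, either way round below 0.16 rad and y of red_dot in the frame of meter above 0.003 m and horizontal distance between amber_cell and guide_mouth below 0.004 m and angle between amber_cell's own z axis and vertical below 0.1 rad and z of amber_cell in the frame of meter below 0.0185 m and value of joint lifter above 0.0095 m and contact force between amber_cell and lifter above 1 N and linear speed of amber_cell below 0.02 m/s and distance of each of blank_cell, eyeglass_loupe, hex_keys from where it was at the start of the episode below 0.02 m); the arm keeps its last pose, push and grip.
It fails at once if the fingers touch a clear window of the amber cell (contact force between the fingers and amber_cell_windows above 0.5 N).
It fails at once if the cell is rammed into the photometer (more than 45 N) (contact force between amber_cell and meter above 45 N).
It fails at once if the clear blank cell is moved by more than 20 mm (distance of blank_cell from where it was at the start of the episode above 0.02 m).
It fails at once if the eyeglass loupe is moved by more than 20 mm (distance of eyeglass_loupe from where it was at the start of the episode above 0.02 m).
It fails at once if the red hex key set is moved by more than 20 mm (distance of hex_keys from where it was at the start of the episode above 0.02 m).
It also fails if it takes over 38 s, if anything falls off the work surface, if the arm or the gripper's body presses on something with over 40 N, if the wrist force passes 120 N, or if a joint passes its speed limit or range.

ROBOT

A 6-joint arm with a two-finger parallel gripper is mounted at the origin on a cart in front of the work surface, level with it; the furniture and walls round the work are solid. World frame = base frame: x ahead of the robot, y to its left, z up, the work surface at z = 0. Lengths are in m, angles in rad, forces in N, time in s.
With the tool pointing down it reaches from about 0.425 to 0.95 m from the base axis. Payload 3.5 kg.
Tool frame: the origin (TCP) lies on the centre line of the jaws, within the pads' length; the fingertips stand 8 mm ahead of it and the grasp point (between the pads) lies 11 mm behind it; z points along the fingers, y is the line along which they close (so a half turn about z gives the same grasp; the last joint's range is limited). The gripper opens to 85 mm and grips with 20 to 120 N. Pads are 22 mm wide; open, the fingers measure 114 mm over their backs; the gripper's body (76 mm by 85 mm) begins 54 mm behind the grasp point. The pads swing forward as they close: fully open they stand 13 mm farther back than shut.
Start: joints at [-0.15, 0.286, 1.577, -0, 1.279, -0.15], TCP at [0.675, 0, 0.239] pointing down, gripper open.
Joint ranges: [-2.77, 2.77], [-0.9, 2.22], [0.21, 2.48], [-1.53, 4.67], [0.24, 2.81], [-2.84, 2.84]. Speed limits (rad/s): [2.79, 2.79, 3.14, 3.14, 3.14, 3.14].

INTERFACE

Orientations are given as a unit quaternion [x, y, z, w].
In Python, from station import r gives the robot as it stands.
- The arm moves only by the tool step_arm, never from a script. Its argument "deltas" is a list of rows, each an object of numbers: "gripper": the finger opening in m, from 0 to 0.0854; "dx", "dy", "dz": the shift along the tool's x, y, z in m; "yaw": the turn about the tool's z in degrees. In form: [{"gripper": .., "dx": .., "dy": .., "dz": .., "yaw": ..}, ...]. A call has exactly 5 rows; each row shifts and turns the commanded pose from where the row before left it, along the tool's axes as they then stand; what a row does not reach is not made up. A row lasts 1/8 s, in which the tool goes at most 62.5 mm and 10.7 degrees, less where a joint would pass 70% of its speed; a pose out of reach is approached as far as the arm can. A call with a gripper value outside its range is refused whole. The fingers move at their own pace and stop on an object; the grip force is fixed at half the most. Time passes only in rows, so rows that do not move let the fingers close, or fill a call up. It gives the time, the measured TCP pose, the force, the opening and the grip force at its end, in the units of the state.
- r.get_obs(): the state, without advancing time (a new reading comes with each control period).
- r.grab_frame(name): name is "scene" or "side" or "wrist"; returns (picture, depth): 480x640x3 uint8, red, green, blue; 480x640 float32, m along the optical axis (not along the pixel's ray), 0 where there is no reading.
- r.get_calibration(name): a dict with "fx", "fy", "cx", "cy" (pixels), "R" (3x3) and "t" (3): a world point X has camera coordinates R X + t. Camera axes: x right, y down, z forward; pixel columns grow to the right and rows downward; lengths in m; the calibration is good to about 2 mm. A picture is of the moment at which its call begins: read the wrist's pose just before it. get_calibration takes no time and is no camera call; for the wrist camera it gives the pose at the moment of the call.
- r.close_job(): hands the job in; it is judged then, once.
Trained networks look in the newest picture that a camera, given by its name, has taken for a name from the list of things; names that differ only in an ending like _2 or _b are one class to them, and where a whole thing is asked for, a point or a joint stands for the part that bears it (a point fixed in the world has none). Each returns a list of dicts, best first, with "p" (0 to 1); they miss things now and then, are a little off and sometimes report something else, mostly with a low value. They report only what shows in the picture. A call takes as long as a camera call. They do not tell look-alikes from the thing itself.
- r.recognise(camera, label): "at" ([row, column] in pixels, amid what is visible of it).
- r.place_of(camera, label): "at" ([row, column] in pixels: a listed point, or the origin of a listed thing).
The state is a dict: "time": time; "qpos": joint angles; "joint_velocities": joint speeds; "joint_efforts": joint torques, N m; "eef_pos": TCP position; "tool_rot": TCP orientation; "force": force on the tool from outside, world axes, zero at the start; "wrist_torque": the same for the moment, N m; "width": finger opening in m; "gripper_force": force on a finger pad.
Only numpy, scipy, OpenCV 4.12 (cv2) and the standard library are available. Lean on these libraries where they do the work, as an engineer would, in place of code of your own. Each camera call takes 0.05 s, during which the arm holds its last target. There are 200 camera calls.

## Working session

There is one attempt and no reset: what is moved stays moved. The work goes in short steps, Python scripts to look and compute and a tool call to move; the robot and the scene stay as the last step left them, time stands still between calls to the robot, and variables do not carry over. Pictures are saved under pics/ and viewed, at most 10 in all, crops included, and the job is handed in when it is done.

Besides the shell and the picture viewer there is one more tool, called after ">>>" as a command line: name --argument value ..., lists and objects as JSON in quotes. step_arm: Moves the arm, as the interface text tells. Its arguments: {"type":"object","properties":{"deltas":{"type":"array","items":{"type":"object","properties":{"gripper":{"type":"number"},"dx":{"type":"number"},"dy":{"type":"number"},"dz":{"type":"number"},"yaw":{"type":"number"}}}}},"required":["deltas"]}

```bash
mkdir -p pics; cat > h.py <<'E'
import numpy as np, cv2
from station import r
def ray(c,at):
    k=r.get_calibration(c);R=np.array(k["R"]);t=np.array(k["t"])
    d=R.T@np.array([(at[1]-k["cx"])/k["fx"],(at[0]-k["cy"])/k["fy"],1]);return -R.T@t,d
def onz(c,at,z):
    o,d=ray(c,at);return (o+d*(z-o[2])/d[2]).round(4)
def cloud(c,dep):
    k=r.get_calibration(c);R=np.array(k["R"]);t=np.array(k["t"])
    v,u=np.mgrid[:480,:640]
    P=np.stack([(u-k["cx"])/k["fx"]*dep,(v-k["cy"])/k["fy"]*dep,dep],-1)
    return (P-t)@R
def proj(c,X):
    k=r.get_calibration(c);p=np.array(k["R"])@np.array(X)+np.array(k["t"])
    return p[1]/p[2]*k["fy"]+k["cy"],p[0]/p[2]*k["fx"]+k["cx"]
E
python3 - <<'E'
from h import *
o=r.get_obs();print(o["time"],o["eef_pos"],o["tool_rot"],o["width"])
ims=[]
for c in("scene","side","wrist"):
    p,d=r.grab_frame(c);np.savez(f"{c}0.npz",p=p,d=d);cv2.imwrite(f"pics/{c}0.png",p[:,:,::-1]);ims.append(p)
    for n,z in(("amber_cell",.006),("red_dot",.0745),("blank_cell",.006),("cell_stand",0),("meter",0),("guide_mouth",.038),("lamp_lens",.048)):
        for q in r.place_of(c,n)[:3]: print(c,n,round(q["p"],2),np.round(q["at"],1),onz(c,q["at"],z))
E
```

```text
0.0 [6.74348063e-01 1.41275677e-04 2.37904740e-01] [ 0.70709745  0.70711508 -0.00072532 -0.0009605 ] 0.08532252726458264
scene amber_cell 0.92 [294.5 220.9] [ 0.3425 -0.2458  0.006 ]
scene red_dot 0.93 [262.7 211.6] [ 0.3377 -0.2415  0.0745]
scene red_dot 0.86 [241.7 251.4] [ 0.4232 -0.2322  0.0745]
scene blank_cell 0.85 [294.6 285.2] [ 0.4268 -0.321   0.006 ]
scene cell_stand 0.73 [285.  275.1] [ 0.4335 -0.2808  0.    ]
scene meter 0.87 [239.1 334. ] [ 0.614  -0.2377  0.    ]
scene guide_mouth 0.56 [222.4 333.5] [ 0.6158 -0.2345  0.038 ]
scene guide_mouth 0.56 [209.2 322.6] [ 0.6348 -0.1781  0.038 ]
scene guide_mouth 0.2 [285.3 273.2] [ 0.4045 -0.3204  0.038 ]
scene lamp_lens 0.63 [208.3 320.2] [ 0.6222 -0.1855  0.048 ]
side amber_cell 0.61 [263.9 201.3] [ 0.3459 -0.2456  0.006 ]
side amber_cell 0.58 [250.8 254. ] [ 0.4345 -0.2352  0.006 ]
side red_dot 0.75 [217.4 245.8] [ 0.4258 -0.2357  0.0745]
side red_dot 0.68 [231.9 191.8] [ 0.3388 -0.2517  0.0745]
side blank_cell 0.88 [281.1 262.4] [ 0.4316 -0.3164  0.006 ]
side cell_stand 0.86 [269.1 260.2] [ 0.4356 -0.2785  0.    ]
side meter 0.92 [229.6 361.6] [ 0.6298 -0.2199  0.    ]
side guide_mouth 0.86 [217.8 357.7] [ 0.6154 -0.2362  0.038 ]
side lamp_lens 0.71 [198.3 350.6] [ 0.6187 -0.1884  0.048 ]
wrist red_dot 0.8 [440.4  69.4] [ 0.425  -0.2315  0.0745]
wrist blank_cell 0.87 [450.8 127.9] [ 0.4371 -0.3154  0.006 ]
wrist cell_stand 0.89 [424.1 123.2] [ 0.4331 -0.281   0.    ]
wrist meter 0.86 [385.5 282.6] [ 0.6306 -0.2254  0.    ]
```

View pics/scene0.png

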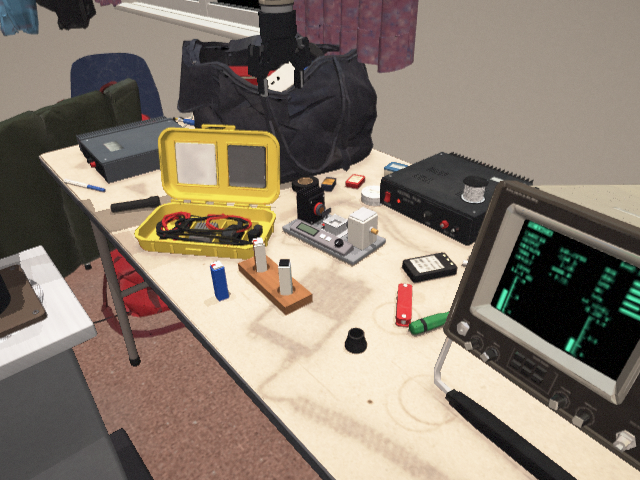

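View pics/wrist0.png

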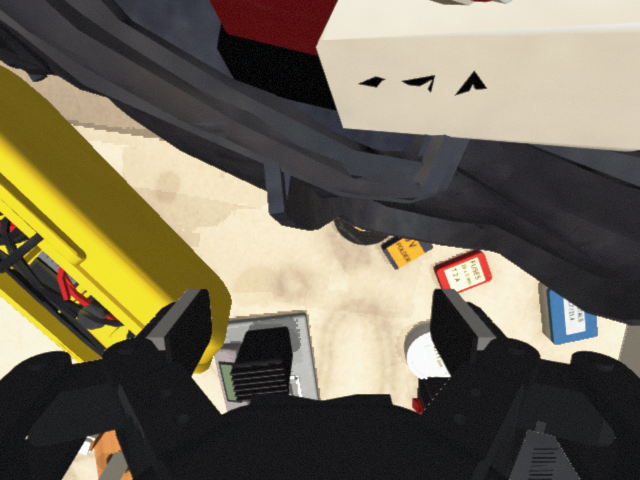

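Two candidates for the amber cell. The one at scene (295,221) has a blue body and stands outside the stand, so it is the look-alike. The one at about (255,260) has a white stopper and stands in the stand's far pocket, so it fits. The black-stoppered blank is at (277,285). I'll confirm with an enlarged crop.

```bash
python3 - <<'E'
from h import *
S=np.load("scene0.npz");D=np.load("side0.npz")
a=cv2.resize(S["p"][225:315,200:320],None,fx=6.6,fy=6.6,interpolation=cv2.INTER_CUBIC)[:, :400*2]
a=cv2.resize(S["p"][225:315,200:300],(400,360),interpolation=cv2.INTER_CUBIC)
b=cv2.resize(D["p"][205:295,180:280],(400,360),interpolation=cv2.INTER_CUBIC)
cv2.imwrite("pics/crop1.png",np.hstack([a,b])[:,:,::-1])
P=np.concatenate([cloud(c,np.load(c+"0.npz")["d"])[np.load(c+"0.npz")["d"]>0] for c in("scene","side")])
# height map 2.5cm cells
print("max height map cm: rows x .30-.80, cols y -.40..+.15")
xs=np.arange(.30,.80,.03);ys=np.arange(-.40,.16,.03)
print("      "+" ".join(f"{y*100:4.0f}" for y in ys))
for x in xs:
    L=[]
    for y in ys:
        m=(abs(P[:,0]-x-.015)<.015)&(abs(P[:,1]-y-.015)<.015)&(P[:,2]<.6)
        L.append(f"{P[m,2].max()*100:4.0f}" if m.any() else "   .")
    print(f"{x:.2f}  "+" ".join(L))
E
```

```text
max height map cm: rows x .30-.80, cols y -.40..+.15
       -40  -37  -34  -31  -28  -25  -22  -19  -16  -13  -10   -7   -4   -1    2    5    8   11   14
0.30     0    0    0    0    0    0    0    0    0    0    0    4    4    4    4    0    0    0    0
0.33     0    0    0    0    7    7    0    0    0    4    4    4    4    4    4    4    0    0    2
0.36     0    0    0    0    0    0    0    0    4    4    4    4    4    4    4    4    4    2    3
0.39     0    2    8    2    2    2    2    4    4    4    4    4    4    4    4    5   13   14    3
0.42     0    2    8    8    7    8    4    4    4    4    4    4    4    3    5    8   19   19    0
0.45     0    2    2    2    2    2    4    4    3    4    4    4    4    5   11   19   19   18   -0
0.48     0    0    0    0    0    0    0    4    4    4    4    4    5   20   20   20   18  -74   22
0.51     0    0    0    0    0    0    0    3    4    4    4    5   19   20   20   20  -73   29   30
0.54     0    0    0    2    2    2    3    3    4    4    6   19   19   20   18   18   30   30   31
0.57     0    0    3    4    4    3    3    9    9   10   19   19   30   30    .   24   30   30   30
0.60     0    0    8    8    8    4    6    9    9    0   18   18   35   35   19   27   30   30    .
0.63     2    0    8    8    8    4    6    9    9    .   -0    0   43   42   40   26   26   26   26
0.66     0    0    6    1    .    .    .    2    1    0    0   39   42   35   24   25   25   26   26
0.69     0    0    0    0    0    .    0    0    0    0    0    2   42   35   23   25   27   27   26
0.72     0    0    0    0    0    0    0    0    0    0    2    2   35   35   22   26   27   27   32
0.75     4    5    5    0    0    5    3    3    3    0    1    2    6   19   24   27   28   30   27
0.78     8    8    8    8    8    8    8    3    3    1    2    2   11   22   27   27   26   29   29
```

View pics/crop1.png

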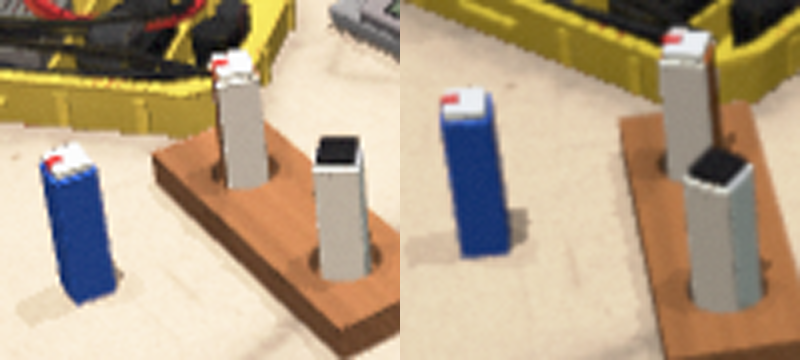

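The crop confirms it: the stand's far-pocket cell has a white stopper with the red dot on its left, a frosted face to the camera and an amber sliver at its right. The other one is solid blue. Next I'll work out the move for a close wrist view.

```bash
python3 - <<'E'
from h import *
from scipy.spatial.transform import Rotation as Ro
o=r.get_obs();T=Ro.from_quat(o["tool_rot"])
k=r.get_calibration("wrist");R=np.array(k["R"]);c=-R.T@np.array(k["t"])
print("cam in tool",T.inv().apply(c-np.array(o["eef_pos"])).round(4),"axis",T.inv().apply(R[2]).round(3),"right",T.inv().apply(R[0]).round(3),k["fx"])
for n in("scene","side"):
    Z=np.load(n+"0.npz");P=cloud(n,Z["d"])
    m=(abs(P[...,0]-.43)<.03)&(abs(P[...,1]+.237)<.035)&(P[...,2]>.052)&(Z["d"]>0)
    Q=P[m];print(n,m.sum(),Q.mean(0).round(4),Q.min(0).round(4),Q.max(0).round(4))
    t=Q[Q[:,2]>.073];print("top",len(t),t.mean(0).round(4))
    # meter heads and top edges
    m=(P[...,0]>.54)&(P[...,0]<.7)&(P[...,1]>-.36)&(P[...,1]<-.1)&(P[...,2]>.077)&(P[...,2]<.1)&(Z["d"]>0)
    Q=P[m]
    for s in(Q[Q[:,1]<-.25],Q[Q[:,1]>-.22]):
        if len(s): print("head",len(s),s.mean(0).round(4),cv2.minAreaRect(s[:,:2].astype(np.float32)))
    m=(P[...,0]>.54)&(P[...,0]<.72)&(P[...,1]>-.36)&(P[...,1]<-.1)&(P[...,2]>.01)&(Z["d"]>0)
    print("meter rect",cv2.minAreaRect(P[m][:,:2].astype(np.float32)))
E
```

```text
cam in tool [ 0.0655  0.0007 -0.1341] axis [-0.264  0.     0.965] right [ 0.  1. -0.] 367.13120615250074
scene 186 [ 0.4303 -0.2426  0.067 ] [ 0.4204 -0.2514  0.0523] [ 0.4434 -0.2238  0.0774]
top 55 [ 0.4327 -0.2387  0.0755]
head 215 [ 0.6327 -0.2994  0.079 ] ((0.6342945694923401, -0.2984521985054016), (0.046639781445264816, 0.03499406948685646), 7.689576148986816)
head 237 [ 0.6146 -0.1617  0.0818] ((0.6128990650177002, -0.13726113736629486), (0.0514209158718586, 0.08424270898103714), 10.467653274536133)
meter rect ((0.6114658713340759, -0.21353350579738617), (0.11143407970666885, 0.24586433172225952), 9.6265230178833)
side 256 [ 0.4338 -0.2407  0.0678] [ 0.4222 -0.2489  0.0521] [ 0.4474 -0.2252  0.0797]
top 83 [ 0.4345 -0.2372  0.0768]
head 313 [ 0.6309 -0.2959  0.0807] ((0.6336743831634521, -0.29669925570487976), (0.046289678663015366, 0.03829057142138481), 7.368770122528076)
head 407 [ 0.6169 -0.1615  0.0831] ((0.6142645478248596, -0.13715972006320953), (0.05232775956392288, 0.08437113463878632), 9.748397827148438)
meter rect ((0.6130920648574829, -0.20801962912082672), (0.11479556560516357, 0.2351163923740387), 10.596333503723145)
```

>>> step_arm --deltas '[{"dx": -0.05},{"dx": -0.06},{"dx": -0.06,"dy": -0.03},{"dx": -0.05,"dy": -0.05},{"dx": -0.018,"dy": -0.055}]'

```text
$.deltas[0]: bad value
```

>>> step_arm --deltas '[{"dy": -0.055},{"dy": -0.04,"dz": 0.015},{"dy": -0.012,"dz": 0.02},{"dz": 0.005},{"dz": 0}]'

```text
$.deltas[0]: bad value
```

```bash
python3 - <<'E'
from h import *
o=r.get_obs();print(o["time"],o["eef_pos"],o["tool_rot"])
p,d=r.grab_frame("wrist");np.savez("w1.npz",p=p,d=d)
cv2.imwrite("pics/w1.png",p[:,:,::-1])
for n,z in(("amber_cell",.006),("red_dot",.0745),("blank_cell",.006),("cell_stand",0)):
    for q in r.place_of("wrist",n)[:3]: print(n,round(q["p"],2),np.round(q["at"],1),onz("wrist",q["at"],z))
P=cloud("wrist",d)
m=(abs(P[...,0]-.432)<.03)&(abs(P[...,1]+.237)<.03)&(P[...,2]>.073)&(P[...,2]<.083)
print(m.sum(),P[m].mean(0),cv2.minAreaRect(P[m][:,:2].astype(np.float32)))
E
```

```text
1.2 [6.74973136e-01 6.37569679e-05 2.39287755e-01] [ 7.07103167e-01  7.07110395e-01 -1.34933653e-05 -3.73231095e-05]
red_dot 0.64 [438.8  75.4] [ 0.4313 -0.2295  0.0745]
blank_cell 0.6 [451.4 125.6] [ 0.4341 -0.3163  0.006 ]
cell_stand 0.82 [423.8 125.9] [ 0.4364 -0.2805  0.    ]
115 [ 0.44058923 -0.23825676  0.07612856] ((0.4404047429561615, -0.23896805942058563), (0.01743335649371147, 0.007885905914008617), 57.88530731201172)
```

View pics/w1.png

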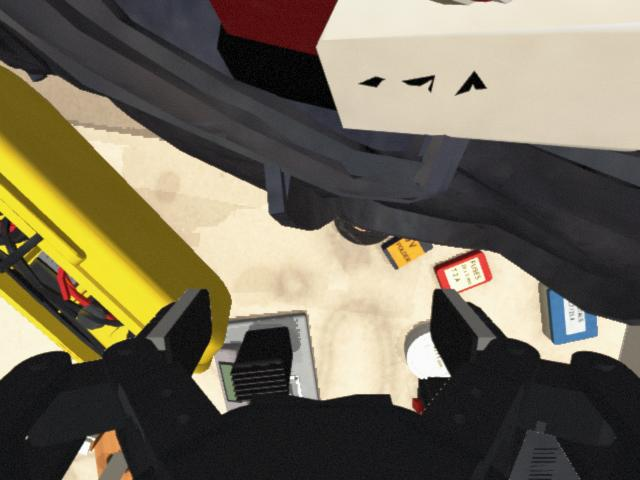

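The calls were refused because every field has to be present. This view is unchanged from the start.

>>> step_arm --deltas '[{"gripper": 0.085,"dx": -0.05,"dy": 0,"dz": 0,"yaw": 0},{"gripper": 0.085,"dx": -0.06,"dy": 0,"dz": 0,"yaw": 0},{"gripper": 0.085,"dx": -0.06,"dy": -0.03,"dz": 0,"yaw": 0},{"gripper": 0.085,"dx": -0.05,"dy": -0.05,"dz": 0,"yaw": 0},{"gripper": 0.085,"dx": -0.018,"dy": -0.055,"dz": 0,"yaw": 0}]'

```text
time: 2.08
eef_pos: [0.5466, -0.2306, 0.2394]
tool_rot: [0.708, 0.706, -0.0, 0.0]
force: [0.4, 0.5, -0.1]
width: 0.0851
gripper_force: 0.0
```

>>> step_arm --deltas '[{"gripper": 0.085,"dx": 0,"dy": -0.055,"dz": 0,"yaw": 0},{"gripper": 0.085,"dx": 0,"dy": -0.04,"dz": 0.015,"yaw": 0},{"gripper": 0.085,"dx": 0,"dy": -0.012,"dz": 0.02,"yaw": 0},{"gripper": 0.085,"dx": 0,"dy": 0,"dz": 0.005,"yaw": 0},{"gripper": 0.085,"dx": 0,"dy": 0,"dz": 0,"yaw": 0}]'

```text
time: 2.7
eef_pos: [0.4414, -0.2282, 0.1996]
tool_rot: [0.707, 0.707, 0.0, 0.0]
force: [-0.2, -0.3, 0.6]
width: 0.0852
gripper_force: 0.0
```

```bash
python3 - <<'E'
from h import *
o=r.get_obs();print(o["time"],o["eef_pos"],o["tool_rot"])
p,d=r.grab_frame("wrist");np.savez("w1.npz",p=p,d=d)
cv2.imwrite("pics/w1.png",p[:,:,::-1])
for n,z in(("amber_cell",.006),("red_dot",.0745),("blank_cell",.006),("cell_stand",0)):
    for q in r.place_of("wrist",n)[:3]: print(n,round(q["p"],2),np.round(q["at"],1),onz("wrist",q["at"],z))
P=cloud("wrist",d)
m=(abs(P[...,0]-.432)<.03)&(abs(P[...,1]+.237)<.03)&(P[...,2]>.073)&(P[...,2]<.083)
print(m.sum(),P[m].mean(0),cv2.minAreaRect(P[m][:,:2].astype(np.float32)))
E
```

```text
2.7 [ 0.44137277 -0.22820472  0.19959227] [7.07066682e-01 7.07146857e-01 8.22237256e-05 1.53576433e-04]
amber_cell 0.92 [220.9 219.3] [ 0.3499 -0.2419  0.006 ]
amber_cell 0.89 [218.1 313.3] [ 0.4363 -0.2392  0.006 ]
red_dot 0.83 [240.4 181.7] [ 0.3404 -0.2402  0.0745]
red_dot 0.79 [231.8 302. ] [ 0.4292 -0.2336  0.0745]
red_dot 0.3 [205.1 524.6] [ 0.5897 -0.2136  0.0745]
blank_cell 0.93 [296.5 308.8] [ 0.4314 -0.3175  0.006 ]
cell_stand 0.67 [261.9 311.4] [ 0.4338 -0.2838  0.    ]
512 [ 0.43578976 -0.23657743  0.07674013] ((0.4354856610298157, -0.23663754761219025), (0.019009191542863846, 0.018038777634501457), 61.16305160522461)
```

View pics/w1.png

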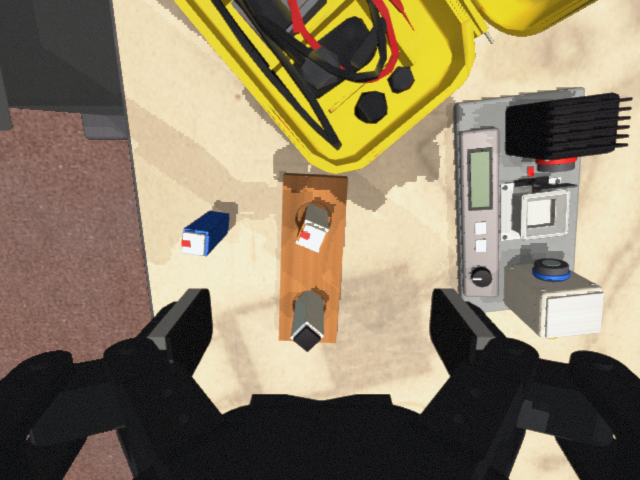

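The wrist view shows the amber cell at (313,235) with its red dot at (302,235), on the -x side. The blank is at (307,335) and the blue look-alike at (195,243). The guide is at (541,213), with the black finned lamp above it (+y). Next I'll fit the cell and guide outlines.

```bash
python3 - <<'E'
from h import *
Z=np.load("w1.npz");p=Z["p"].astype(int);d=Z["d"];P=cloud("wrist",d)
# stopper top: bright white or red in the region
sub=np.zeros((480,640),bool);sub[218:256,292:334]=1
red=(p[...,0]>150)&(p[...,1]<110)&(p[...,2]<110)&sub
wh=(p.min(-1)>165)&sub
m=((wh|red)).astype(np.uint8)
n,l,s,c=cv2.connectedComponentsWithStats(m);i=1+s[1:,4].argmax();print(s[i])
vu=np.argwhere(l==i)
W=np.array([onz("wrist",a,.077) for a in vu])
print("top rect",cv2.minAreaRect(W[:,:2].astype(np.float32)),W.mean(0))
w=np.argwhere(red);W=np.array([onz("wrist",a,.077) for a in w]);print("red",W.mean(0),len(w))
# guide rim: look at crop of depth
m=(abs(P[...,0]-.615)<.03)&(abs(P[...,1]+.235)<.03)&(P[...,2]>.033)&(P[...,2]<.043)
print("rim",m.sum(),P[m].mean(0).round(4),cv2.minAreaRect(P[m][:,:2].astype(np.float32)))
a=cv2.resize(Z["p"][210:265,280:345],(400,338),interpolation=cv2.INTER_CUBIC)
b=cv2.resize(Z["p"][180:248,500:580],(400,338),interpolation=cv2.INTER_CUBIC)
cv2.imwrite("pics/crop2.png",np.hstack([a,b])[:,:,::-1])
for q in r.place_of("wrist","guide_mouth")[:2]:print(q["p"],q["at"],onz("wrist",q["at"],.038))
for q in r.place_of("wrist","lamp_lens")[:2]:print(q["p"],q["at"],onz("wrist",q["at"],.048))
E
```

```text
[296 225  33  28 496]
top rect ((0.4358142614364624, -0.2357809692621231), (0.01937716454267502, 0.01863543502986431), 66.63568115234375) [ 0.43587117 -0.23716996  0.077     ]
red [ 0.42896857 -0.23062571  0.077     ] 105
rim 1293 [ 0.6279 -0.2284  0.0373] ((0.6255284547805786, -0.22744019329547882), (0.04471498727798462, 0.03882572799921036), 89.9753189086914)
0.68 [170.6, 555.1] [ 0.6231 -0.1913  0.048 ]
```

View pics/crop2.png

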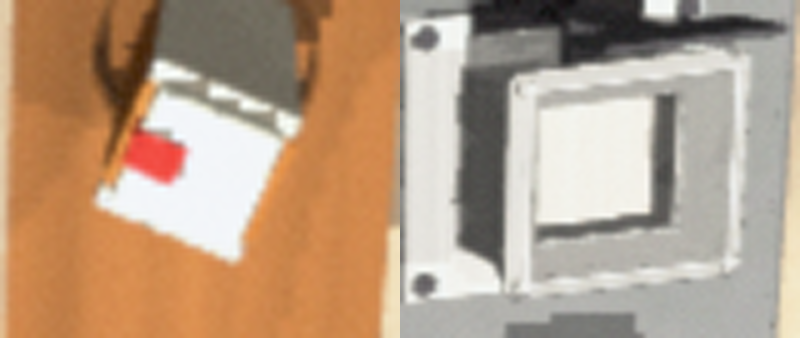

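```bash
python3 - <<'E'
from h import *
f=lambda L,z:np.array([onz("wrist",(b,a),z)[:2] for a,b in L])
def rep(n,C):
    print(n,C.tolist(),"c",C.mean(0).round(4),"sides",np.linalg.norm(C-np.roll(C,-1,0),axis=1).round(4),"ang",[round(float(np.degrees(np.arctan2(*(np.roll(C,-1,0)-C)[i][::-1]))),1) for i in range(4)])
rep("stop",f([(295.8,242.5),(319,252.6),(327,232),(305.2,224.3)],.077))
rep("guide",f([(522,195.7),(569.4,191.7),(567.4,233.3),(522.6,238.8)],.038))
rep("guide inner",f([(527,198),(565.5,194),(563.5,232),(527,238)],.035))
E
```

```text
stop [[0.424, -0.2405], [0.441, -0.2483], [0.4468, -0.2326], [0.431, -0.2268]] c [ 0.4357 -0.237 ] sides [0.0187 0.0167 0.0168 0.0154] ang [-24.6, 69.7, 159.8, -117.1]
guide [[0.606, -0.2125], [0.644, -0.2092], [0.6486, -0.2442], [0.6118, -0.249]] c [ 0.6276 -0.2287] sides [0.0381 0.0353 0.0371 0.037 ] ang [5.0, -82.5, -172.6, 99.0]
guide inner [[0.612, -0.2149], [0.6432, -0.2116], [0.6472, -0.2439], [0.6172, -0.2492]] c [ 0.6299 -0.2299] sides [0.0314 0.0325 0.0305 0.0347] ang [6.0, -82.9, -170.0, 98.6]
```

>>> step_arm --deltas '[{"gripper": 0.06,"dx": 0,"dy": 0,"dz": 0,"yaw": -10},{"gripper": 0.06,"dx": 0,"dy": 0,"dz": 0,"yaw": -10},{"gripper": 0.06,"dx": 0,"dy": 0,"dz": 0,"yaw": -10},{"gripper": 0.06,"dx": 0,"dy": 0,"dz": 0,"yaw": -10},{"gripper": 0.06,"dx": 0,"dy": 0,"dz": 0,"yaw": -10}]'

```text
time: 3.68
eef_pos: [0.441, -0.2281, 0.1995]
tool_rot: [0.339, 0.941, -0.0, 0.0]
force: [0.3, 0.7, -0.6]
width: 0.0599
gripper_force: 0.0
```

>>> step_arm --deltas '[{"gripper": 0.06,"dx": 0,"dy": 0,"dz": 0,"yaw": -10},{"gripper": 0.06,"dx": 0,"dy": 0,"dz": 0,"yaw": -7},{"gripper": 0.06,"dx": 0,"dy": 0,"dz": 0.02,"yaw": 0},{"gripper": 0.06,"dx": 0,"dy": 0,"dz": 0,"yaw": 0},{"gripper": 0.06,"dx": 0,"dy": 0,"dz": 0,"yaw": 0}]'

```text
time: 4.3
eef_pos: [0.4411, -0.2282, 0.1798]
tool_rot: [0.199, 0.98, -0.0, 0.0]
force: [1.1, -1.1, 0.7]
width: 0.0604
gripper_force: 0.0
```

```bash
cat >> h.py <<'E'
from scipy.spatial.transform import Rotation as Ro
def tool(X):
    o=r.get_obs();T=Ro.from_quat(o["tool_rot"]);y=T.apply([0,1,0])
    print("t",round(o["time"],2),"tcp",np.round(o["eef_pos"],4),"tool y deg",round(float(np.degrees(np.arctan2(y[1],y[0]))),2),"delta tool mm",(T.inv().apply(np.array(X)-o["eef_pos"])*1e3).round(1))
E
python3 - <<'E'
from h import *
tool([.4357,-.237,.057])
p,d=r.grab_frame("wrist");np.savez("w2.npz",p=p,d=d)
for n,z in(("amber_cell",.006),("red_dot",.0745)):
    for q in r.place_of("wrist",n)[:3]: print(n,round(q["p"],2),np.round(q["at"],1),onz("wrist",q["at"],z))
P=cloud("wrist",d)
m=(abs(P[...,0]-.435)<.03)&(abs(P[...,1]+.237)<.03)&(P[...,2]>.073)&(P[...,2]<.083)
print(m.sum(),P[m].mean(0),cv2.minAreaRect(P[m][:,:2].astype(np.float32)))
vu=np.argwhere(m);a=vu.min(0)-12;b=vu.max(0)+12;s=min(780/(b-a)[1],580/(b-a)[0]);print(a,b,s)
cv2.imwrite("pics/crop3.png",cv2.resize(p[a[0]:b[0],a[1]:b[1]],None,fx=s,fy=s,interpolation=cv2.INTER_CUBIC)[:,:,::-1])
E
```

```text
t 4.3 tcp [ 0.4411 -0.2282  0.1798] tool y deg 67.01 delta tool mm [  1.6 -10.2 122.8]
amber_cell 0.84 [209.2 309.2] [ 0.4357 -0.2375  0.006 ]
amber_cell 0.58 [111.3 257.3] [ 0.3464 -0.244   0.006 ]
red_dot 0.95 [215.9 307.2] [ 0.427  -0.233   0.0745]
red_dot 0.89 [ 90.4 237.9] [ 0.3383 -0.2406  0.0745]
606 [ 0.43521475 -0.23700511  0.07672482] ((0.4356256425380707, -0.23655059933662415), (0.01866205967962742, 0.0172682236880064), 69.98594665527344)
[205 281] [254 333] 11.83673469387755
```

View pics/crop3.png

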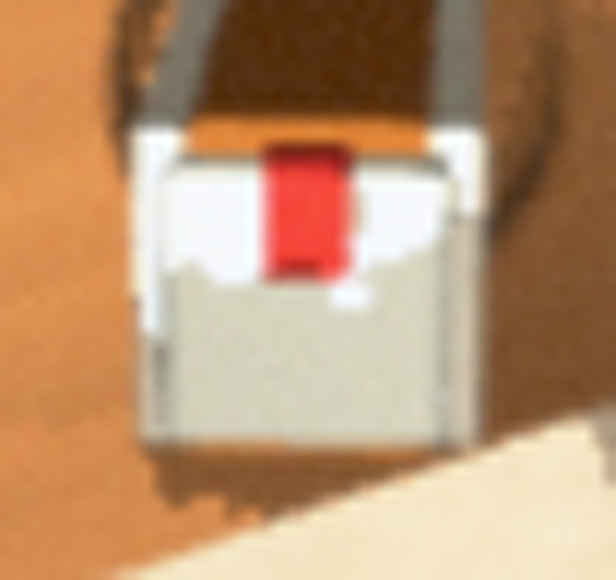

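The crop shows the stopper square to the jaws. The dot and the amber window point to tool +x, and the frosted faces are left and right. Ready to descend.

>>> step_arm --deltas '[{"gripper": 0.06,"dx": 0.0016,"dy": -0.0102,"dz": 0.02,"yaw": 0},{"gripper": 0.06,"dx": 0,"dy": 0,"dz": 0.03,"yaw": 0},{"gripper": 0.06,"dx": 0,"dy": 0,"dz": 0.035,"yaw": 0},{"gripper": 0.06,"dx": 0,"dy": 0,"dz": 0.025,"yaw": 0},{"gripper": 0.06,"dx": 0,"dy": 0,"dz": 0.0128,"yaw": 0}]'

```text
time: 5.08
eef_pos: [0.435, -0.2365, 0.0555]
tool_rot: [0.199, 0.98, 0.0, -0.001]
force: [0.5, -0.0, -0.9]
width: 0.0601
gripper_force: 0.0
```

```bash
python3 - <<'E'
from h import *
tool([.4356,-.237,.057])
E
```

```text
t 5.08 tcp [ 0.435  -0.2365  0.0555] tool y deg 67.0 delta tool mm [-0.7 -0.2 -1.5]
```

Within 1 mm, so close.

>>> step_arm --deltas '[{"gripper": 0.03,"dx": 0,"dy": 0,"dz": 0,"yaw": 0},{"gripper": 0.024,"dx": 0,"dy": 0,"dz": 0,"yaw": 0},{"gripper": 0.01,"dx": 0,"dy": 0,"dz": 0,"yaw": 0},{"gripper": 0.01,"dx": 0,"dy": 0,"dz": 0,"yaw": 0},{"gripper": 0.01,"dx": 0,"dy": 0,"dz": 0,"yaw": 0}]'

```text
time: 5.7
eef_pos: [0.4364, -0.2376, 0.058]
tool_rot: [0.199, 0.98, -0.001, 0.001]
force: [-0.1, 1.6, 5.6]
width: 0.0183
gripper_force: 59.3
```

>>> step_arm --deltas '[{"gripper": 0.01,"dx": 0,"dy": 0,"dz": 0,"yaw": 0},{"gripper": 0.01,"dx": 0,"dy": 0,"dz": -0.005,"yaw": 0},{"gripper": 0.01,"dx": 0,"dy": 0,"dz": -0.015,"yaw": 0},{"gripper": 0.01,"dx": 0,"dy": 0,"dz": -0.025,"yaw": 0},{"gripper": 0.01,"dx": 0,"dy": 0,"dz": -0.025,"yaw": 0}]'

```text
time: 6.32
eef_pos: [0.435, -0.2365, 0.1276]
tool_rot: [0.199, 0.98, 0.0, -0.0]
force: [0.1, 1.1, -1.0]
width: 0.0185
gripper_force: 58.8
```

>>> step_arm --deltas '[{"gripper": 0.01,"dx": 0,"dy": 0,"dz": -0.01,"yaw": 10},{"gripper": 0.01,"dx": 0,"dy": 0,"dz": -0.01,"yaw": 10},{"gripper": 0.01,"dx": 0,"dy": 0,"dz": 0,"yaw": 10},{"gripper": 0.01,"dx": 0,"dy": 0,"dz": 0,"yaw": 10},{"gripper": 0.01,"dx": 0,"dy": 0,"dz": 0,"yaw": 10}]'

```text
time: 6.95
eef_pos: [0.4352, -0.2366, 0.1471]
tool_rot: [0.597, 0.802, 0.0, -0.0]
force: [-0.4, 0.5, -0.5]
width: 0.0191
gripper_force: 58.8
```

>>> step_arm --deltas '[{"gripper": 0.01,"dx": 0,"dy": 0,"dz": 0,"yaw": 10},{"gripper": 0.01,"dx": 0,"dy": 0.04,"dz": 0,"yaw": 0},{"gripper": 0.01,"dx": 0,"dy": 0.05,"dz": 0,"yaw": 0},{"gripper": 0.01,"dx": -0.01,"dy": 0.03,"dz": 0,"yaw": 0},{"gripper": 0.01,"dx": 0,"dy": 0,"dz": 0,"yaw": 0}]'

```text
time: 7.58
eef_pos: [0.5571, -0.2321, 0.1471]
tool_rot: [0.662, 0.749, 0.0, 0.0]
force: [-0.4, -0.1, -1.0]
width: 0.0185
gripper_force: 58.9
```

```bash
python3 - <<'E'
from h import *
tool([.6276,-.2287,.15])
p,d=r.grab_frame("wrist");np.savez("w3.npz",p=p,d=d);cv2.imwrite("pics/w3.png",p[:,:,::-1])
for n,z in(("red_dot",.16),("guide_mouth",.038),("lamp_lens",.048),("meter",0),("lifter_top",.027)):
    for q in r.place_of("wrist",n)[:3]: print(n,round(q["p"],2),np.round(q["at"],1),onz("wrist",q["at"],z))
E
```

```text
t 7.58 tcp [ 0.5571 -0.2321  0.1471] tool y deg 7.07 delta tool mm [-5.3 70.4 -2.9]
red_dot 0.62 [296.9 319.9] [ 0.5544 -0.2232  0.16  ]
guide_mouth 0.82 [237.8 422.9] [ 0.6255 -0.2277  0.038 ]
lamp_lens 0.67 [183.1 429.7] [ 0.6195 -0.1893  0.048 ]
lamp_lens 0.22 [234.6 417.6] [ 0.6183 -0.2236  0.048 ]
meter 0.65 [222.7 410.7] [ 0.6259 -0.2265  0.    ]
lifter_top 0.74 [233.7 417.1] [ 0.6245 -0.2283  0.027 ]
```

View pics/w3.png

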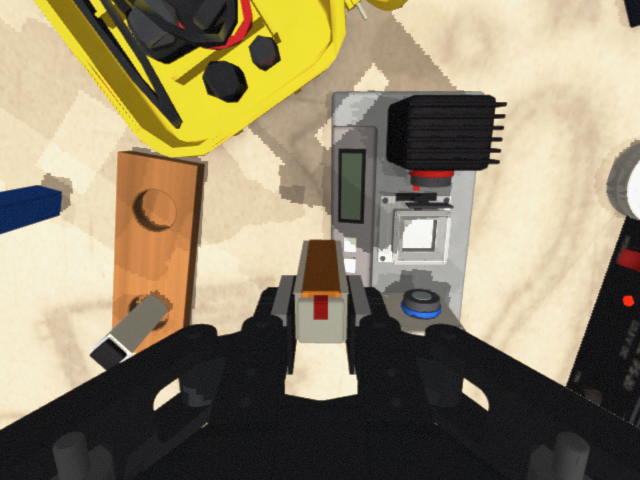

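The cell is held and upright in the jaws at (321,310), with its red dot on the lamp side. The guide is at (421,236), the lamp above it and the detector below. Next I'll refine the guide pose.

```bash
python3 - <<'E'
from h import *
Z=np.load("w3.npz");p=Z["p"];d=Z["d"];P=cloud("wrist",d)
roi=np.zeros((480,640),bool);roi[200:275,385:460]=1
for lo,hi in((.035,.043),(.036,.041)):
    m=roi&(P[...,2]>lo)&(P[...,2]<hi)
    q=np.argwhere(m);n,l,s,c=cv2.connectedComponentsWithStats(m.astype(np.uint8));i=1+s[1:,4].argmax()
    W=P[l==i];print(s[i],W.mean(0).round(4),cv2.minAreaRect(W[:,:2].astype(np.float32)))
# inner bottom (lifter / flat) level
m=roi&(P[...,2]>.022)&(P[...,2]<.031)
n,l,s,c=cv2.connectedComponentsWithStats(m.astype(np.uint8))
for i in range(1,n):
    if s[i,4]>60: W=P[l==i];print("in",s[i],W.mean(0).round(4),cv2.minAreaRect(W[:,:2].astype(np.float32)))
# heads' tops
a=P[(P[...,2]>.08)&(P[...,2]<.09)&(P[...,0]>.57)&(P[...,1]>-.2)&(P[...,1]<-.1)];print("lamp",cv2.minAreaRect(a[:,:2].astype(np.float32)))
s=6;x=p[195:275,380:465];cv2.imwrite("pics/crop4.png",cv2.resize(x,None,fx=8,fy=7,interpolation=cv2.INTER_CUBIC)[:,:,::-1])
E
```

```text
[ 392  211   60   54 1439] [ 0.6252 -0.2285  0.037 ] ((0.6251198053359985, -0.22875282168388367), (0.03929950296878815, 0.039157092571258545), 7.215157508850098)
[ 392  211   60   54 1193] [ 0.6249 -0.2281  0.0374] ((0.6249881982803345, -0.22861865162849426), (0.039064884185791016, 0.03885967656970024), 7.235130786895752)
in [ 402  220   36   33 1059] [ 0.6266 -0.2296  0.0263] ((0.6253921985626221, -0.22912409901618958), (0.023959655314683914, 0.023814169690012932), 6.997828960418701)
lamp ((0.6165215969085693, -0.1591072827577591), (0.05037384480237961, 0.03081967495381832), 7.103853225708008)
```

View pics/crop4.png

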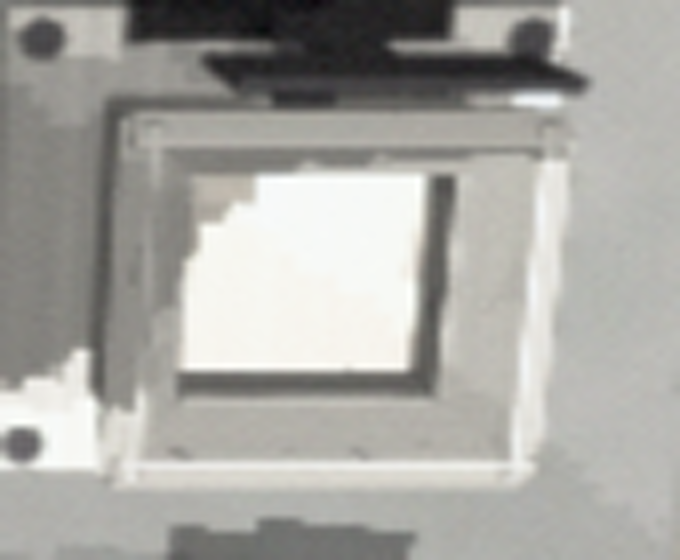

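The crop shows the guide square to the image with the lifter plate visible inside. The fit gives centre (0.6251, -0.2287), turn 7.2°.

```bash
python3 - <<'E'
from h import *
o=r.get_obs();T=Ro.from_quat(o["tool_rot"])
Z=np.load("w3.npz");P=cloud("wrist",Z["d"])
Q=T.inv().apply((P[285:350,290:352]-o["eef_pos"]).reshape(-1,3))
for a,b in((-.024,-.018),(-.0175,-.012)):
    m=(Q[:,2]>a)&(Q[:,2]<b)&(abs(Q[:,1])<.011)&(abs(Q[:,0])<.014);W=Q[m];print(m.sum(),W.mean(0).round(4),cv2.minAreaRect(W[:,:2].astype(np.float32)))
tool([.6251,-.2287,.105])
E
```

```text
1700 [ 0.0017  0.0006 -0.0189] ((0.0004384191706776619, 0.00018053315579891205), (0.019736871123313904, 0.020937073975801468), 1.8948415517807007)
997 [ 0.0056  0.0005 -0.0145] ((-0.00010284502059221268, -3.505963832139969e-05), (0.02316737174987793, 0.021297650411725044), 1.3665307760238647)
t 7.88 tcp [ 0.5548 -0.232   0.1466] tool y deg 6.97 delta tool mm [-5.3 70.2 41.5]
```

>>> step_arm --deltas '[{"gripper": 0.01,"dx": -0.0053,"dy": 0.03,"dz": 0,"yaw": 0},{"gripper": 0.01,"dx": 0,"dy": 0.03,"dz": 0,"yaw": 0},{"gripper": 0.01,"dx": 0,"dy": 0.0102,"dz": 0.01,"yaw": 0},{"gripper": 0.01,"dx": 0,"dy": 0,"dz": 0.02,"yaw": 0},{"gripper": 0.01,"dx": 0,"dy": 0,"dz": 0.01,"yaw": 0}]'

```text
time: 8.5
eef_pos: [0.6236, -0.2281, 0.1032]
tool_rot: [0.663, 0.749, -0.001, -0.003]
force: [-0.4, -0.0, -0.8]
width: 0.0188
gripper_force: 59.0
```

```bash
python3 - <<'E'
from h import *
tool([.6251,-.2287,.1])
c,d=r.grab_frame("side")
for q in r.place_of("side","red_dot")[:2]: print(q["p"],q["at"],onz("side",q["at"],.125))
s,_=r.grab_frame("scene")
f=lambda p,v,u:cv2.resize(p[v-45:v+45,u-50:u+50],(400,360),interpolation=cv2.INTER_CUBIC)
v,u=map(int,proj("side",[.6251,-.2287,.06]));v2,u2=map(int,proj("scene",[.6251,-.2287,.06]))
cv2.imwrite("pics/hov.png",np.hstack([f(c,v,u),f(s,v2,u2)])[:,:,::-1])
tool([.6251,-.2287,.1])
E
```

```text
t 8.5 tcp [ 0.6236 -0.2281  0.1032] tool y deg 6.98 delta tool mm [-0.8  1.4  3.2]
0.92 [171.0, 358.2] [ 0.6152 -0.23    0.125 ]
0.73 [232.5, 190.0] [ 0.3344 -0.3275  0.125 ]
t 8.65 tcp [ 0.6245 -0.2285  0.1048] tool y deg 6.97 delta tool mm [-0.3  0.6  4.8]
```

Settled within 1 mm and the dot is on the lamp side. Lowering slowly while watching the force.

>>> step_arm --deltas '[{"gripper": 0.01,"dx": -0.0002,"dy": 0.0005,"dz": 0.005,"yaw": 0},{"gripper": 0.01,"dx": 0,"dy": 0,"dz": 0.005,"yaw": 0},{"gripper": 0.01,"dx": 0,"dy": 0,"dz": 0.005,"yaw": 0},{"gripper": 0.01,"dx": 0,"dy": 0,"dz": 0.004,"yaw": 0},{"gripper": 0.01,"dx": 0,"dy": 0,"dz": 0.003,"yaw": 0}]'

```text
time: 9.28
eef_pos: [0.6265, -0.2289, 0.0841]
tool_rot: [0.663, 0.749, -0.0, -0.0]
force: [-0.8, -0.0, 0.0]
width: 0.0191
gripper_force: 59.0
```

>>> step_arm --deltas '[{"gripper": 0.01,"dx": 0,"dy": 0,"dz": 0.002,"yaw": 0},{"gripper": 0.01,"dx": 0,"dy": 0,"dz": 0.002,"yaw": 0},{"gripper": 0.01,"dx": 0,"dy": 0,"dz": 0.002,"yaw": 0},{"gripper": 0.01,"dx": 0,"dy": 0,"dz": 0.002,"yaw": 0},{"gripper": 0.01,"dx": 0,"dy": 0,"dz": 0,"yaw": 0}]'

```text
time: 9.9
eef_pos: [0.6267, -0.229, 0.0768]
tool_rot: [0.663, 0.749, 0.0, 0.0]
force: [-0.5, -0.3, 2.9]
width: 0.0187
gripper_force: 59.2
```

Contact with the spring at about 3 N and no side load, so the cell is in the guide. Pressing on.

>>> step_arm --deltas '[{"gripper": 0.01,"dx": 0,"dy": 0,"dz": 0.002,"yaw": 0},{"gripper": 0.01,"dx": 0,"dy": 0,"dz": 0.002,"yaw": 0},{"gripper": 0.01,"dx": 0,"dy": 0,"dz": 0.002,"yaw": 0},{"gripper": 0.01,"dx": 0,"dy": 0,"dz": 0.002,"yaw": 0},{"gripper": 0.01,"dx": 0,"dy": 0,"dz": 0,"yaw": 0}]'

```text
time: 10.52
eef_pos: [0.6267, -0.2291, 0.0686]
tool_rot: [0.663, 0.749, 0.0, 0.0]
force: [-0.4, 0.2, 4.2]
width: 0.0188
gripper_force: 59.5
```

>>> step_arm --deltas '[{"gripper": 0.01,"dx": 0,"dy": 0,"dz": 0.001,"yaw": 0},{"gripper": 0.01,"dx": 0,"dy": 0,"dz": 0.001,"yaw": 0},{"gripper": 0.01,"dx": 0,"dy": 0,"dz": 0.001,"yaw": 0},{"gripper": 0.01,"dx": 0,"dy": 0,"dz": 0,"yaw": 0},{"gripper": 0.01,"dx": 0,"dy": 0,"dz": 0,"yaw": 0}]'

```text
time: 11.15
eef_pos: [0.6268, -0.2291, 0.067]
tool_rot: [0.663, 0.749, -0.0, 0.0]
force: [-3.3, 0.4, 8.9]
width: 0.0189
gripper_force: 60.2
```

>>> step_arm --deltas '[{"gripper": 0.01,"dx": 0,"dy": 0,"dz": 0.0005,"yaw": 0},{"gripper": 0.01,"dx": 0,"dy": 0,"dz": 0,"yaw": 0},{"gripper": 0.01,"dx": 0,"dy": 0,"dz": 0,"yaw": 0},{"gripper": 0.01,"dx": 0,"dy": 0,"dz": 0,"yaw": 0},{"gripper": 0.01,"dx": 0,"dy": 0,"dz": 0,"yaw": 0}]'

```text
time: 11.78
eef_pos: [0.6269, -0.2291, 0.067]
tool_rot: [0.663, 0.749, -0.0, 0.0]
force: [-3.7, 1.8, 10.0]
width: 0.019
gripper_force: 60.4
```

```bash
python3 - <<'E'
from h import *
tool([.6251,-.2287,.066])
c,d=r.grab_frame("side");s,_=r.grab_frame("scene");w,_=r.grab_frame("wrist")
for q in r.place_of("wrist","red_dot")[:1]: print("dot",q["p"],q["at"],onz("wrist",q["at"],.085))
f=lambda p,v,u:cv2.resize(p[v-45:v+45,u-50:u+50],(400,360),interpolation=cv2.INTER_CUBIC)
v,u=map(int,proj("side",[.6251,-.2287,.06]))
cv2.imwrite("pics/fin.png",np.hstack([f(c,v,u),cv2.resize(w[170:350,220:420],(400,360))])[:,:,::-1])
o=r.get_obs();print(np.round(o["force"],1))
E
```

```text
t 11.78 tcp [ 0.6269 -0.2291  0.067 ] tool y deg 7.01 delta tool mm [ 0.7 -1.7  1. ]
dot 0.64 [297.2, 322.4] [ 0.6268 -0.2185  0.085 ]
[-3.7  1.5 10.5]
```

View pics/fin.png

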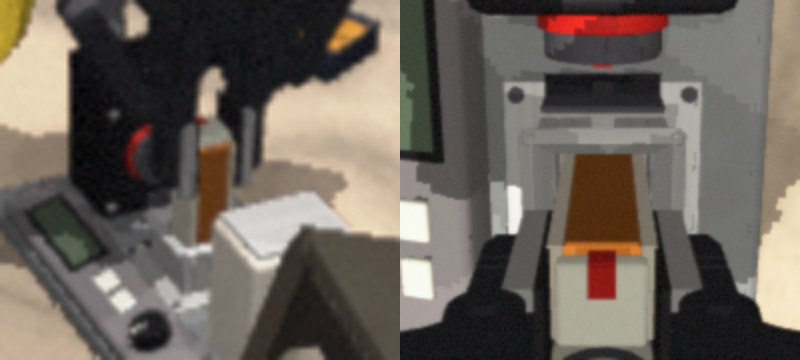

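The picture shows the cell upright in the guide with the red dot towards the lamp's red ring. It is held by the frosted faces, and the z position stopped at 10 N, so the lifter is at its stop.

```bash
python3 -c "
from station import r
print(r.close_job())"
```

```text
the job is handed in; nothing more can be done
None
```

I handed the job in with the amber cell gripped by its frosted faces, red dot towards the lamp, and pressed onto the lifter's stop at about 10 N; the station returned no verdict.

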